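Run the wing nut onto the slicing guide's stud and clamp the fence

ROBOT

A 6-joint arm with a two-finger parallel gripper is mounted at the origin on a cart in front of the work surface, level with it; the furniture and walls round the work are solid. World frame = base frame: x ahead of the robot, y to its left, z up, the work surface at z = 0. Lengths are in mm, angles in rad, forces in N, time in s.
With the tool pointing down it reaches from about 400 to 925 mm from the base axis. Payload 12.5 kg.
Tool frame: the origin (TCP) lies on the centre line of the jaws, within the pads' length; the fingertips stand 17 mm ahead of it and the grasp point (between the pads) lies 2 mm behind it; z points along the fingers, y is the line along which they close (so a half turn about z gives the same grasp; the last joint's range is limited). The gripper opens to 95 mm and grips with 3 to 60 N. Pads are 20 mm wide; open, the fingers measure 119 mm over their backs; the gripper's body (75 mm by 180 mm) begins 59 mm behind the grasp point.
Start: joints at [-0.106, 0.491, 1.559, -0, 1.092, -0.106], TCP at [625.016, 0.021, 231.661] pointing down, gripper open.
Joint ranges: [-3.1, 3.1], [-0.84, 2.19], [0.05, 2.79], [-1.13, 4.28], [0.06, 2.93], [-2.69, 2.69]. Speed limits (rad/s): [2.22, 2.22, 2.79, 3.14, 3.14, 3.14].

INTERFACE

Orientations are given as [roll, pitch, yaw] about the fixed x, y, z axes, in that order (R = Rz(yaw) Ry(pitch) Rx(roll)).
In Python, from cell import env gives the robot as it stands.
- The arm moves only by the tool drive_tool, never from a script. Its argument "deltas" is text: rows parted by semicolons, each of 4 numbers parted by spaces: the shift along the world's x, y, z normalised to -1 to 1, where 1 is 100 mm, then the turn about the world's z normalised to -1 to 1, where 1 is 180 degrees. A call has 1 to 10 rows; each row shifts and turns the commanded pose from where the row before left it; what a row does not reach is not made up. A row lasts 1/12 s, in which the tool goes at most 41.7 mm and 7.16 degrees, less where a joint would pass 70% of its speed; a pose out of reach is approached as far as the arm can. A call with a number of a shift or a turn outside -1 to 1 is refused whole. A call with a gripper value outside its range is refused whole. "gripper" is the closure, from 0 (fully open) to 1 (shut), set as the call begins (left out, the last holds). The fingers move at their own pace and stop on an object; the grip force is fixed at half the most. Time passes only in rows, so rows that do not move let the fingers close. It gives the time, the measured TCP pose, the force, the opening and the grip force at its end, in the units of the state.
- env.state(): the state, without advancing time (a new reading comes with each control period).
- env.read_camera(name): name is "scene" or "side" or "wrist"; returns (picture, depth): 420x560x3 uint8, red, green, blue; 420x560 float32, mm along the optical axis (not along the pixel's ray), 0 where there is no reading.
- env.camera_params(name): a dict with "mtx" (3x3 intrinsics, pixels), "camera_from_world" (4x4, takes a point from world to camera coordinates); the wrist camera has in their place "mount" (4x4, takes a point from camera to tool coordinates, whose origin is the TCP and whose axes are the flange's). Camera axes: x right, y down, z forward; pixel columns grow to the right and rows downward; lengths in mm; the calibration is good to about 2 mm. A picture is of the moment at which its call begins: read the wrist's pose just before it. camera_params takes no time and is no camera call.
- env.job_done(): hands the job in; it is judged then, once.
The state is a dict: "t": time; "joints": joint angles; "qvel": joint speeds; "tau": joint torques, N m; "eef_pos": TCP position; "tcp_rot": TCP orientation; "ft_force": force on the tool from outside, world axes, zero at the start; "moment": the same for the moment, N m; "opening": opening from 0.0 (shut) to 1.0 (fully open); "grip_force": force on a finger pad.
Only numpy, scipy, OpenCV 4.12 (cv2) and the standard library are available. Lean on these libraries where they do the work, as an engineer would, in place of code of your own. Each camera call takes 0.05 s, during which the arm holds its last target. There are 200 camera calls.

TASK

Fetch the red wing nut and set it upright on the threaded stud of the slicing guide. Its thread starts only one way: bearing down lightly, turn it backward (counterclockwise from above) until you feel it drop into the thread, then forward (clockwise) to run it down until the spring-raised fence bar is clamped flat on the board; let go and leave it so. Do not force the thread at any time, and leave the other things on the counter where they are.

Things in the scene. Friction and masses are not known exactly. Their poses are not given: they have to be found in the camera images.
- wing_nut: loose closed-top wing nut, upright, about 0.1 kg: black ribbed skirt, 44 mm in diameter, 34 mm high (bore 34 mm, open below, 30 mm deep), red wing on top. Origin: centre of the underside; z up, x along the wing. Two inner lugs 3.2 mm thick on its x axis, centres 12 mm above the underside; it fits on the stud either way round (half a turn apart)
- nut_wing (a point): grip point of the wing nut, on its axis 54 mm above the underside. The red wing is 14 mm thick (along y: the fingers close along y), 56 mm long (along x), from 34 to 68 mm above the underside (44 mm long above 62 mm); the skirt's shoulder below it is 34 mm up
- guide: slicing guide, fixed: wooden board 160x240 mm, its top 16 mm above the counter, the vertical steel stud in its middle, the aluminium fence bar across it. Origin: centre of the underside, on the stud's axis; z up, y along the fence bar
- stud_top (a point): tip of the stud, on its axis, 53 mm above the guide's underside. Core 20 mm thick with a tapered nose; coarse right-hand two-start thread, 31 mm outer diameter, 16 mm per turn; radial play of the nut about 1.3 mm, axial play 1.6 mm. It holds by friction when let go. 5 to 10 N of pressure and 30 to 40 N of grip are enough; over 40 N on the crown, or overtightening (over 120 N, thread and bar summed), spoils it
- stud_crown (a point): centre of the thread's flat crown, 50 mm up. The nut's underside is 40 mm above the guide's with its lugs on the crown (to 44 on a stop tooth), 32 to 34 when dropped into the notches: two, half a turn apart, 45 degrees wide, angle unknown. Backward (counterclockwise from above) meets them within half a turn; stop teeth behind them block more, and block forward turns on the crown
- fence (a joint): fence bar 56x226x9 mm, m pressed down: 0 = raised by its spring (top 31 mm above the guide's underside), 0.006 = flat on the board (top at 25 mm). Spring 3 N raised, 5 N flat. The nut's skirt bears on the bar; from the drop, 180 to 205 degrees of forward turning clamp it; more overtightens it. While a hand bears down on the nut the bar reads lower than the thread holds it
- spice_jar: small spice jar with black cap, 45x45x105 mm; a bystander; origin: centre of its underside
- jar: jar with red lid, 61x61x86 mm; a bystander; origin: centre of its underside
- tin: food tin, 75x75x110 mm; a bystander; origin: centre of its underside
- glass_cup: clear tea glass, 63x63x88 mm; a bystander; origin: centre of its underside
- water_bottle: clear water bottle, 65x65x218 mm; a bystander; origin: centre of its underside

How it is judged (in metres and radians):
On the way, in this order (a step that is already met when the one before it is completed fails the run):
1. the nut has been brought upright over the stud, not yet in the thread (horizontal distance between wing_nut and stud_top below 0.008 m and z of wing_nut in the frame of guide between 0.0365 and 0.09 m and angle between wing_nut's own z axis and vertical below 0.2 rad), for 0.1 s.
2. the nut has dropped into the thread start, the fence bar still raised (horizontal distance between wing_nut and stud_top below 0.004 m and z of wing_nut in the frame of guide below 0.0355 m and value of joint fence below 0.002 m and angle between wing_nut's own z axis and vertical below 0.15 rad), for 0.1 s.
At the end, for the whole second after the job is handed in: the nut sits upright (within 4 degrees) on the stud, within 4 mm of its axis and no more than 28 mm above the guide's underside, let go and still, and holds the fence bar down within 1.5 mm of flat on the board (value of joint fence above 0.0045 m and horizontal distance between wing_nut and stud_top below 0.004 m and angle between wing_nut's own z axis and vertical below 0.07 rad and z of wing_nut in the frame of guide below 0.028 m and linear speed of wing_nut below 0.01 m/s); the robot touches nothing.
It fails at once if the nut is forced before it is in the thread: more than 40 N between the nut and the guide (contact force between wing_nut and guide above 40 N and z of wing_nut in the frame of guide above 0.0355 m).
It fails at once if the thread is overtightened: more than 120 N in all between the nut and the guide (thread and bar together) (contact force between wing_nut and guide above 120 N).
It fails at once if a bystander is moved more than 30 mm or tipped (distance of any of spice_jar, jar, tin, glass_cup, water_bottle from where it was at the start of the episode above 0.03 m or angle between any of spice_jar, jar, tin, glass_cup, water_bottle's own z axis and vertical above 0.5 rad).
It also fails if it takes over 72 s, if anything falls off the work surface, if the arm or the gripper's body presses on something with over 40 N, if the wrist force passes 120 N, or if a joint passes its speed limit or range.

## Working session

There is one attempt and no reset: what is moved stays moved. The work goes in short steps, Python scripts to look and compute and a tool call to move; the robot and the scene stay as the last step left them, time stands still between calls to the robot, and variables do not carry over. Pictures are saved under pics/ and viewed, at most 10 in all, crops included, and the job is handed in when it is done.

Besides the shell and the picture viewer there is one more tool, called after "Emit:" by a JSON object that holds its "api" and its "payload". drive_tool: Moves the arm, as the interface text tells. Its arguments: {"type":"object","properties":{"deltas":{"type":"string"},"gripper":{"type":"number"}},"required":["deltas"]}

```bash
mkdir -p pics; cat > h.py <<'E'
from cell import env
import numpy as np, cv2
from scipy.spatial.transform import Rotation as R
def cam(n):
    s=env.state(); im,d=env.read_camera(n); p=env.camera_params(n)
    if n=='wrist':
        T=np.eye(4); T[:3,:3]=R.from_euler('xyz',s['tcp_rot']).as_matrix(); T[:3,3]=s['eef_pos']
        W=T@np.array(p['mount'])
    else: W=np.linalg.inv(np.array(p['camera_from_world']))
    K=np.array(p['mtx'])
    v,u=np.mgrid[:d.shape[0],:d.shape[1]]
    P=np.stack([(u-K[0,2])/K[0,0]*d,(v-K[1,2])/K[1,1]*d,d],-1)@W[:3,:3].T+W[:3,3]
    P[d==0]=np.nan
    return im,P,K,W
def save(im,f): cv2.imwrite('pics/'+f,im[:,:,::-1])
E
python3 - <<'E'
from h import *
s=env.state(); print(s)
for n in ['scene','wrist']:
    im,P,K,W=cam(n); save(im,n+'0.png'); np.savez(n+'0.npz',im=im,P=P,K=K,W=W)
    hsv=cv2.cvtColor(im,cv2.COLOR_RGB2HSV)
    m=(((hsv[...,0]<8)|(hsv[...,0]>172))&(hsv[...,1]>150)&(hsv[...,2]>60)).astype(np.uint8)
    k,l,st,c=cv2.connectedComponentsWithStats(m)
    for i in range(1,k):
        if st[i,4]>60: print(n,st[i],np.nanmedian(P[l==i],0).round(1),np.nanmin(P[l==i],0).round(1),np.nanmax(P[l==i],0).round(1))
E
```

```text
{'t': 0.0, 'joints': array([-1.05612664e-01,  4.91577693e-01,  1.55947266e+00, -4.69441166e-06,
        1.09173115e+00, -1.05611479e-01]), 'qvel': array([ 0.00058655, -0.00020483, -0.00014115,  0.0004838 , -0.00300009,
       -0.00034656]), 'tau': array([-9.52334158e-04, -6.12640929e+01, -2.58175153e+01,  6.92750537e-02,
        4.83079045e-02, -1.38641695e-05]), 'eef_pos': array([6.24756294e+02, 3.95752348e-02, 2.31042491e+02]), 'tcp_rot': array([-3.14040999e+00, -1.21182248e-04,  1.57079724e+00]), 'ft_force': array([-0.40732906, -0.34074406,  0.07804764]), 'moment': array([0.02393033, 0.02512699, 0.03777892]), 'grip_force': 0.0, 'opening': 0.9979408572168569}
scene [417 109  16  10  96] [ 770.4 -368.3  550.3] [ 761.  -382.6  536.6] [ 791.3 -343.6  563.4]
scene [249 164  14  12 140] [670.8 198.8  85.6] [645.1 171.   73.6] [704.1 226.8  96. ]
scene [517 171  23  19 316] [ 765.  -695.3  476.9] [ 737.5 -723.3  466.2] [ 799.2 -666.   485.2]
scene [200 191  14   9  95] [483.5 291.4  57.8] [462.1 270.9  32.9] [506.3 309.8  76.5]
```

View pics/scene0.png

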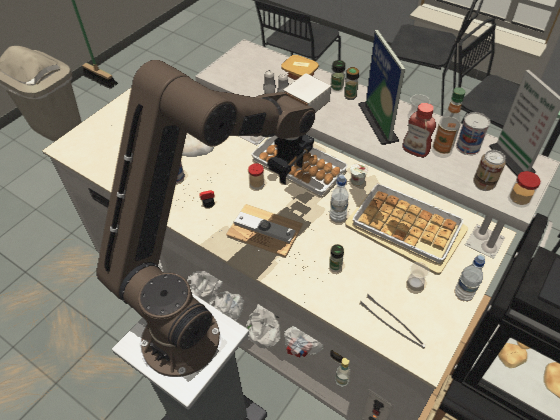

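View pics/wrist0.png

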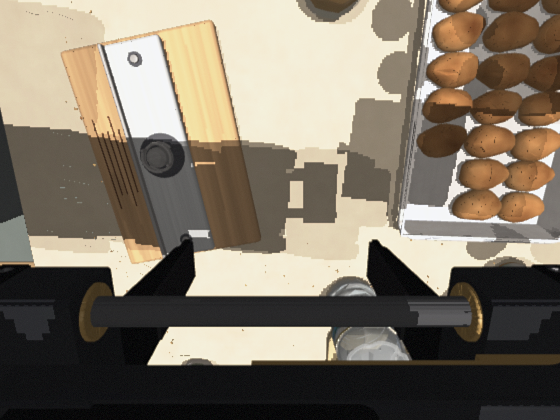

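The scene picture shows the nut at (207,198), the guide at (265,228), the red-lidded jar at (256,175) and the bottle at (340,203). The wrist picture shows the stud at about (160,155), with the fence bar running from (135,50) to (195,240).

```bash
python3 - <<'E'
from h import *
z=np.load('wrist0.npz'); P=z['P']; im=z['im']; print(z['W'].round(3))
for u,v in [(158,155),(155,150),(160,160),(150,155),(135,58),(65,55),(212,25),(258,240),(132,262),(300,250),(120,110)]: print(u,v,P[v,u].round(1))
w=P[110:200,110:205]; m=w[...,2]>44
print(m.sum(), np.nanmean(w[m],0),np.nanmin(w[m],0),np.nanmax(w[m],0))
z=np.load('scene0.npz'); im=z['im']; P=z['P']
s=(P[...,2]>10)&(P[...,2]<90)&(np.hypot(P[...,0]-483,P[...,1]-291)<60)
print(P[s].mean(0),P[s].min(0),P[s].max(0))
E
```

```text
[[ 1.00000e+00  0.00000e+00 -1.00000e-03  6.26277e+02]
 [-0.00000e+00 -9.62000e-01 -2.72000e-01  7.71030e+01]
 [-1.00000e-03  2.72000e-01 -9.62000e-01  3.85071e+02]
 [ 0.00000e+00  0.00000e+00  0.00000e+00  1.00000e+00]]
158 155 [505.9  38.1  54.2]
155 150 [502.8  42.8  52.4]
160 160 [507.6  33.3  54.9]
150 155 [497.8  38.1  53.6]
135 58 [486.  128.6  35.1]
65 55 [408.  134.2  16.3]
212 25 [558.3 161.3  17.1]
258 240 [599.4 -65.6  15.8]
132 262 [448.2 -93.6  16. ]
300 250 [649.9 -85.2  -0.8]
120 110 [466.2  80.6  37. ]
668 [503.05792937  35.82074884  50.78070793] [487.15066445  20.55732575  44.02187261] [517.74129427  50.40047149  55.69023457]
[478.25092648 288.66615318  43.84131228] [436.09398524 266.43417575  10.08000156] [506.34506403 330.99468523  76.53163088]
```

Emit:
{"api": "drive_tool", "payload": {"deltas": "-0.35 0.35 0 0; -0.35 0.35 0 0; -0.35 0.35 0 0; -0.25 0.35 0 0; -0.15 0.35 0 0; 0 0.35 0 0; 0 0.3 0 0;0 0.3 0 0;0 0 0 0", "gripper": 0.3}}

```text
t: 0.85
eef_pos: [496.9, 256.3, 231.4]
tcp_rot: [3.141, -0.001, 1.574]
ft_force: [0.2, -0.2, 0.1]
opening: 0.701
grip_force: 0.0
```

```bash
python3 - <<'E'
from h import *
print(env.state()['eef_pos'])
im,P,K,W=cam('wrist'); save(im,'w1.png'); np.savez('w1.npz',im=im,P=P)
m=(im[...,0]>80)&(im[...,1]<60)&(im[...,2]<70)&(P[...,2]>60)&(P[...,2]<76)&(np.hypot(P[...,0]-483,P[...,1]-291)<60)
q=P[m]; v,u=np.where(m); print(m.sum(),q.mean(0),q.min(0),q.max(0),u.mean(),v.mean())
r=cv2.minAreaRect(q[:,:2].astype(np.float32)); print(r); b=cv2.boxPoints(r); print(b)
E
```

```text
[496.9492705  256.3133095  231.42075411]
640 [485.65429518 296.88006389  67.11494416] [464.40818796 275.8381034   60.00921532] [510.32896012 315.93891371  71.19199732] 267.1640625 153.9546875
((487.6338195800781, 294.85174560546875), (13.69653606414795, 54.833900451660156), 50.026371002197266)
[[462.22354 307.21725]
 [504.24496 271.99002]
 [513.04407 282.48624]
 [471.02267 317.71347]]
```

View pics/w1.png

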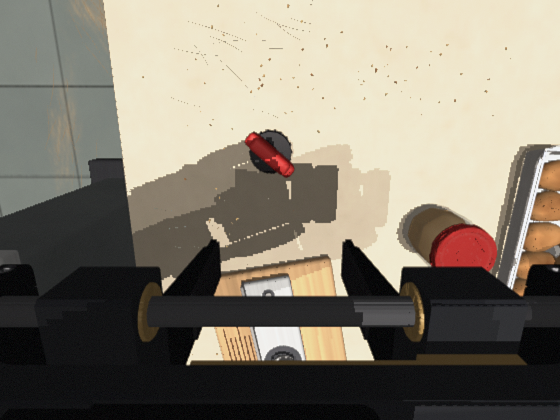

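The wrist picture shows the nut wing running from (250,138) to (291,172), centred near (270,155). That puts it at about (487,295) with the wing at -40°.

Emit:
{"api": "drive_tool", "payload": {"deltas": "-0.1 0 0 0.039; 0 0 0 0.039; 0 0 -0.2 0.039; 0 0 -0.2 0.039; 0 0 0 0.039; 0 0 0 0.039; 0 0 0 0.039;0 0 0 0.004;0 0 0 0"}}

```text
t: 1.65
eef_pos: [487.4, 251.6, 191.6]
tcp_rot: [-3.141, -0.0, 2.438]
ft_force: [-1.3, -0.7, -0.5]
opening: 0.698
grip_force: 0.0
```

```bash
cat > nut.py <<'E'
from h import *
s=env.state();print(s['eef_pos'],s['tcp_rot'],s['joints'])
im,P,K,W=cam('wrist'); save(im,'w2.png'); np.savez('w2.npz',im=im,P=P)
m=(im[...,0]>80)&(im[...,1]<60)&(im[...,2]<70)&(P[...,2]>40)&(P[...,2]<76)&(np.hypot(P[...,0]-487,P[...,1]-295)<60)
for lo,hi in [(40,76),(65,72)]:
    k=m&(P[...,2]>lo)&(P[...,2]<hi); r=cv2.minAreaRect(P[k][:,:2].astype(np.float32)); print(k.sum(),r,np.median(P[k],0))
k=(P[...,2]>27)&(P[...,2]<38)&(np.hypot(P[...,0]-487,P[...,1]-295)<60)
print('skirt',k.sum(),cv2.minEnclosingCircle(P[k][:,:2].astype(np.float32)))
E
python3 nut.py
```

```text
[487.43602484 251.61649524 191.58745176] [-3.14133079e+00 -9.76144027e-05  2.43762190e+00] [ 3.56120534e-01  4.29307610e-01  1.79399603e+00 -5.39007413e-05
  9.18565170e-01 -5.10672325e-01]
844 ((486.77117919921875, 295.16217041015625), (13.697247505187988, 55.2122917175293), 48.65637969970703) [483.61034864 297.52309711  68.33736753]
719 ((486.18707275390625, 295.54107666015625), (13.566976547241211, 41.822845458984375), 49.30454635620117) [484.70073633 296.63588893  68.52737707]
skirt 890 ((487.07000732421875, 294.85931396484375), 23.00606346130371)
```

View pics/w2.png

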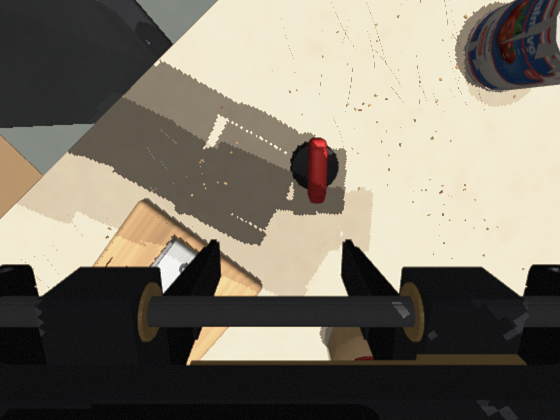

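The wing runs from (317,140) to (317,200) in the wrist picture, in line with the fingers. I'll move over it and descend.

Emit:
{"api": "drive_tool", "payload": {"deltas": "0 0.22 0 -0.005; 0 0.214 0 0; 0 0 0 0; 0 0 -0.35 0; 0 0 -0.35 0; 0 0 -0.35 0; 0 0 -0.2 0; 0 0 -0.1 0; 0 0 0 0;0 0 0 0"}}

```text
t: 2.53
eef_pos: [487.8, 295.5, 57.2]
tcp_rot: [3.141, 0.0, 2.424]
ft_force: [0.2, 0.1, 0.2]
opening: 0.698
grip_force: 0.0
```

Emit:
{"api": "drive_tool", "payload": {"deltas": "0 0 0 0;0 0 0 0;0 0 0 0;0 0 0 0;0 0 0 0;0 0 0 0", "gripper": 1}}

```text
t: 3.03
eef_pos: [487.4, 295.8, 57.0]
tcp_rot: [3.141, 0.0, 2.425]
ft_force: [-0.8, -0.4, 0.1]
opening: 0.339
grip_force: 0.0
```

Emit:
{"api": "drive_tool", "payload": {"deltas": "0 0 0 0;0 0 0 0;0 0 0 0;0 0 0 0;0 0 0 0;0 0 0 0"}}

```text
t: 3.53
eef_pos: [487.4, 295.7, 56.6]
tcp_rot: [3.142, -0.0, 2.425]
ft_force: [-1.4, -0.4, -1.3]
opening: 0.14
grip_force: 30.0
```

Emit:
{"api": "drive_tool", "payload": {"deltas": "0 0 0.2 0;0 0 0.3 0;0 0 0.3 0;0 0 0.3 0;0 0 0.2 0;0 0 0 0"}}

```text
t: 4.03
eef_pos: [488.7, 296.4, 190.8]
tcp_rot: [3.136, 0.003, 2.425]
ft_force: [-0.2, 0.0, -0.7]
opening: 0.144
grip_force: 30.0
```

Emit:
{"api": "drive_tool", "payload": {"deltas": "-0.02 -0.2 0 -0.039;-0.02 -0.2 0 -0.039;-0.02 -0.25 0 -0.039;-0.02 -0.25 0 -0.039;-0.02 -0.25 0 -0.039;-0.02 -0.25 0 -0.039;-0.02 -0.25 0 -0.039;-0.03 -0.2 0 -0.039;-0.03 -0.2 0 -0.039;-0.03 -0.2 0 -0.039"}}

```text
t: 4.87
eef_pos: [463.8, 69.6, 185.8]
tcp_rot: [-3.14, 0.001, 1.194]
ft_force: [0.2, -0.5, -1.1]
opening: 0.144
grip_force: 30.0
```

Emit:
{"api": "drive_tool", "payload": {"deltas": "0 0 0 -0.039;0 0 0 -0.039;0 0 0 -0.039;0 0 0 -0.039;0 0 0 -0.039;0 0 0 -0.039;0 0 0 -0.039;0 0 0 -0.039;0 0 0 -0.039;0 0 0 -0.039"}}

```text
t: 5.7
eef_pos: [464.0, 70.7, 185.7]
tcp_rot: [3.141, 0.001, -0.031]
ft_force: [-0.2, -0.3, -0.1]
opening: 0.142
grip_force: 30.0
```

Emit:
{"api": "drive_tool", "payload": {"deltas": "0 0 0 -0.039;0 0 0 -0.039;0 0 0 -0.039;0 0 0 -0.039;0 0 0 -0.039;0 0 0 -0.025;0 0 0 0;0 0 0 0"}}

```text
t: 6.37
eef_pos: [464.1, 70.7, 186.0]
tcp_rot: [3.141, 0.001, -0.714]
ft_force: [-0.5, -1.1, -0.4]
opening: 0.146
grip_force: 30.0
```

```bash
python3 - <<'E'
from h import *
s=env.state();print(s['eef_pos'],s['tcp_rot'],s['joints'])
im,P,K,W=cam('wrist'); np.savez('w3.npz',im=im,P=P,K=K,W=W)
k=(P[...,2]>46)&(np.hypot(P[...,0]-504,P[...,1]-36)<30)
v,u=np.where(k);print('n',k.sum(),u.mean(),v.mean(),P[k].mean(0),cv2.minEnclosingCircle(P[k][:,:2].astype(np.float32)))
k2=k&(P[...,2]<52);print(k2.sum(),cv2.minEnclosingCircle(P[k2][:,:2].astype(np.float32)))
u0,v0=int(u.mean()),int(v.mean()); c=im[v0-50:v0+50,u0-50:u0+50]
c=cv2.resize(c,(500,500),interpolation=cv2.INTER_CUBIC); c=np.clip(c.astype(float)*2,0,255).astype(np.uint8)
w=cv2.resize(im,(800,600))[:500,:]
save(c,'w3.png'); save(im,'w3f.png')
si,SP,_,_=cam('side'); save(si,'s3.png')
E
```

```text
[464.10730624  70.69981317 186.0123757 ] [ 3.14080236e+00  7.92409789e-04 -7.13528928e-01] [ 1.03709776e-02  3.33585461e-01  1.98201079e+00 -9.14247156e-05
  8.27113524e-01  2.29475785e+00]
n 20581 287.021864826782 329.81842476070165 [487.19743048  50.32704399 264.18318526] ((495.26983642578125, 43.602413177490234), 25.501964569091797)
456 ((501.91119384765625, 35.25968933105469), 15.5989351272583)
```

View pics/w3.png

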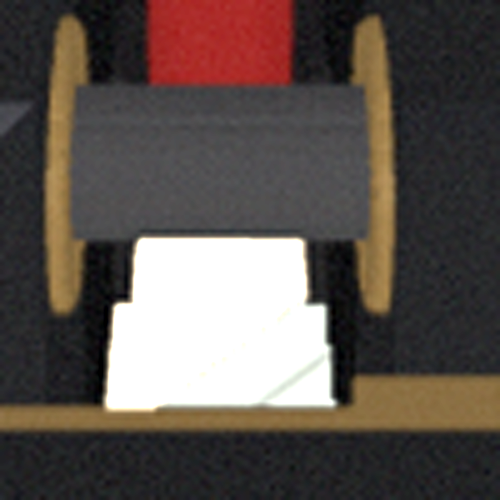

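View pics/w3f.png

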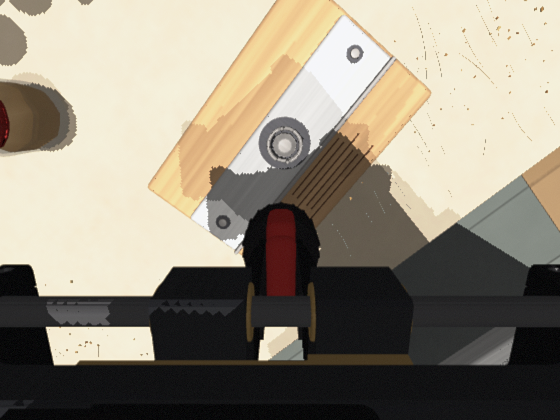

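The wrist picture shows the stud tip at about (285,146), in the middle of the bar, and the held nut's wing upright at (282,250).

```bash
python3 - <<'E'
from h import *
def ray(K,W,u,v,z):
    d=W[:3,:3]@np.linalg.inv(K)@[u,v,1]; return W[:3,3]+d*(z-W[2,3])/d[2]
a=np.load('w3.npz'); b=np.load('wrist0.npz')
print('tip w3',ray(a['K'],a['W'],285.5,145.5,53)); print('tip w0',ray(b['K'],b['W'],159,153,53))
A=a['im'][110:180,250:320]; B=b['im'][120:190,125:195]
f=lambda c:cv2.resize(np.clip(c.astype(float)*1.6,0,255).astype(np.uint8),(400,400),interpolation=cv2.INTER_CUBIC)
save(np.hstack([f(A),f(B)]),'crop.png')
P=a['P'];im=a['im']
m=(im[...,0]>80)&(im[...,1]<60)&(im[...,2]<70)&(np.hypot(P[...,0]-464,P[...,1]-70)<60)
Q=(P[m]-[464.1,70.7,186])@R.from_euler('z',-0.7135).as_matrix()
print('red in tool axes (x, -y)',Q.min(0),Q.max(0),np.median(Q,0))
k=(np.abs(P[...,2]-164)<5)&(np.hypot(P[...,0]-464,P[...,1]-70)<40)
Q=(P[k]-[464.1,70.7,186])@R.from_euler('z',-0.7135).as_matrix()
print('shoulder',len(Q),Q.min(0),Q.max(0)); 
k=(np.abs(P[...,2]-145)<14)&(np.hypot(P[...,0]-464,P[...,1]-70)<40)
Q=(P[k]-[464.1,70.7,186])@R.from_euler('z',-0.7135).as_matrix()
print('skirt',len(Q),Q.min(0),Q.max(0)); print(cv2.minEnclosingCircle(Q[:,:2].astype(np.float32)))
E
```

```text
tip w3 [501.01477448  34.57017831  53.        ]
tip w0 [506.60298096  39.9466856   53.        ]
red in tool axes (x, -y) [-5.14134798 -4.99710745  3.64209309] [28.69223931  7.43485294 14.68784996] [12.54342394  1.41446779 12.12209005]
shoulder 1099 [ -5.82896103 -21.29354194 -26.99864694] [ 28.86338147  23.55227776 -17.11686765]
skirt 687 [ -4.12360992 -21.46625118 -54.44158633] [ 24.41362286  23.92377662 -27.00602214]
((1.4155488014221191, 1.3812164068222046), 23.213226318359375)
```

View pics/crop.png

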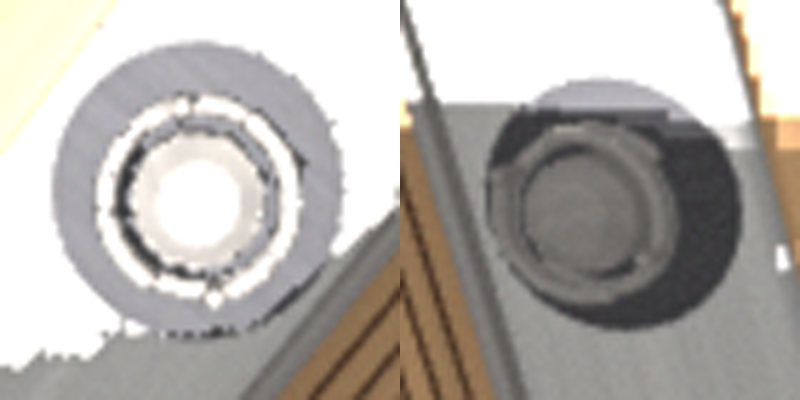

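View pics/s3.png

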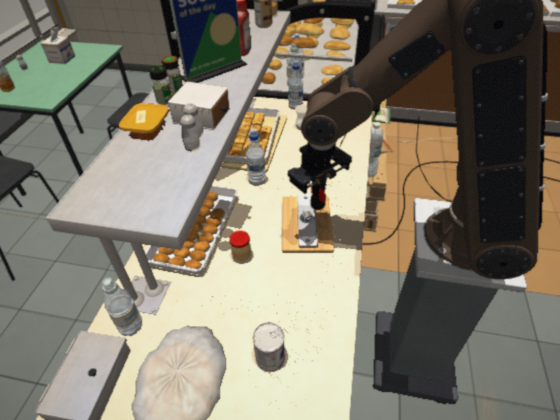

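The left crop, rotated into the world frame, has tooth-like marks at (190,103) and (212,297). That puts the teeth near -35° mod 180, with the notches just clockwise of them. The stud is at about (502,35). I'll turn the nut in the air to yaw about 60° and go above the stud.

Emit:
{"api": "drive_tool", "payload": {"deltas": "0.1 -0.09 0 0.039;0.1 -0.09 0 0.039;0.1 -0.09 0 0.039;0.081 -0.085 0 0.039;0 0 0 0.039;0 0 0 0.039;0 0 0 0.039;0 0 0 0.039;0 0 0 0.039;0 0 0 0.039"}}

```text
t: 7.3
eef_pos: [502.4, 35.2, 186.5]
tcp_rot: [-3.142, 0.0, 0.517]
ft_force: [0.3, -0.4, -1.4]
opening: 0.145
grip_force: 30.0
```

Emit:
{"api": "drive_tool", "payload": {"deltas": "0 0 -0.2 0.039;0 0 -0.2 0.039;0 0 -0.2 0.039;0 0 -0.1 0.039;0 0 0 0.01;0 0 0 0;0 0 0 0"}}

```text
t: 7.88
eef_pos: [502.6, 35.2, 116.6]
tcp_rot: [3.142, 0.0, 1.03]
ft_force: [-0.2, 0.8, -0.2]
opening: 0.146
grip_force: 30.0
```

Emit:
{"api": "drive_tool", "payload": {"deltas": "0 0 -0.05 0;0 0 -0.05 0;0 0 -0.04 0;0 0 -0.02 0;0 0 0 0;0 0 0 0"}}

```text
t: 8.38
eef_pos: [502.0, 35.2, 100.3]
tcp_rot: [-3.14, 0.001, 1.03]
ft_force: [-3.2, -1.9, -2.5]
opening: 0.147
grip_force: 30.0
```

Emit:
{"api": "drive_tool", "payload": {"deltas": "0 0 -0.01 0;0 0 -0.01 0;0 0 -0.01 0;0 0 -0.01 0;0 0 0 0;0 0 0 0"}}

```text
t: 8.88
eef_pos: [502.1, 35.2, 96.5]
tcp_rot: [-3.141, 0.001, 1.03]
ft_force: [-3.8, -1.8, -0.8]
opening: 0.151
grip_force: 30.0
```

Emit:
{"api": "drive_tool", "payload": {"deltas": "-0.005 -0.003 -0.01 0;0 0 0 0;0 0 0 0"}}

```text
t: 9.13
eef_pos: [502.0, 35.0, 95.6]
tcp_rot: [3.141, -0.0, 1.03]
ft_force: [-4.2, -0.4, -0.6]
opening: 0.147
grip_force: 30.0
```

Emit:
{"api": "drive_tool", "payload": {"deltas": "0 0 -0.01 0;0 0 0 0;0 0 0 0"}}

```text
t: 9.38
eef_pos: [502.1, 34.9, 95.1]
tcp_rot: [3.141, -0.0, 1.03]
ft_force: [-5.9, -0.9, 6.9]
opening: 0.15
grip_force: 30.0
```

Emit:
{"api": "drive_tool", "payload": {"deltas": "-0.005 0 0 0.02;0 0 0 0.02;0 0 0 0.02;0 0 0 0.02;0 0 0 0.02;0 0 0 0"}}

```text
t: 9.88
eef_pos: [502.0, 35.1, 95.2]
tcp_rot: [3.14, -0.0, 1.348]
ft_force: [-3.8, -0.4, 6.7]
opening: 0.145
grip_force: 30.0
```

Emit:
{"api": "drive_tool", "payload": {"deltas": "-0.005 0 0 0.02;0 0 0 0.02;0 0 0 0.02;0 0 0 0"}}

```text
t: 10.22
eef_pos: [502.0, 35.0, 95.3]
tcp_rot: [3.139, -0.0, 1.537]
ft_force: [-0.5, 0.2, 5.4]
opening: 0.149
grip_force: 30.0
```

Now at yaw 88° with light pressure. I'll continue counterclockwise.

Emit:
{"api": "drive_tool", "payload": {"deltas": "0 0 0 0.02;0 0 0 0.02;0 0 0 0.02;0 0 0 0"}}

```text
t: 10.55
eef_pos: [502.0, 35.0, 95.3]
tcp_rot: [3.139, 0.0, 1.725]
ft_force: [-1.3, 0.8, 4.5]
opening: 0.146
grip_force: 30.0
```

Emit:
{"api": "drive_tool", "payload": {"deltas": "0 0 0 0.02;0 0 0 0.02;0 0 0 0"}}

```text
t: 10.8
eef_pos: [501.9, 35.0, 95.1]
tcp_rot: [3.139, 0.001, 1.85]
ft_force: [-1.1, 0.6, 5.5]
opening: 0.144
grip_force: 30.0
```

Emit:
{"api": "drive_tool", "payload": {"deltas": "0 0 0 0.02;0 0 0 0.02;0 0 0 0"}}

```text
t: 11.05
eef_pos: [501.6, 35.0, 95.0]
tcp_rot: [3.14, 0.001, 1.974]
ft_force: [-2.2, -0.5, 3.5]
opening: 0.149
grip_force: 30.0
```

Emit:
{"api": "drive_tool", "payload": {"deltas": "0.003 0 0 0.02;0 0 0 0.02;0 0 0 0"}}

```text
t: 11.3
eef_pos: [501.7, 34.9, 94.6]
tcp_rot: [3.141, 0.001, 2.098]
ft_force: [1.5, 0.1, -0.9]
opening: 0.146
grip_force: 30.0
```

Emit:
{"api": "drive_tool", "payload": {"deltas": "0 0 0 0.02;0 0 0 0.02;0 0 0 0"}}

```text
t: 11.55
eef_pos: [501.5, 34.9, 94.5]
tcp_rot: [3.141, 0.0, 2.223]
ft_force: [-0.7, -0.2, -0.3]
opening: 0.144
grip_force: 30.0
```

The pressure is gone at yaw 127°, so the nut is over a notch. I'll ease it down in.

Emit:
{"api": "drive_tool", "payload": {"deltas": "0 0 -0.01 0;0 0 -0.01 0;0 0 0 0"}}

```text
t: 11.8
eef_pos: [501.3, 34.9, 92.4]
tcp_rot: [3.142, -0.0, 2.222]
ft_force: [-0.6, 0.3, -0.7]
opening: 0.151
grip_force: 30.0
```

Emit:
{"api": "drive_tool", "payload": {"deltas": "0 0 -0.01 0;0 0 -0.01 0;0 0 0 0;0 0 0 0"}}

```text
t: 12.13
eef_pos: [501.3, 34.9, 90.6]
tcp_rot: [3.142, -0.0, 2.224]
ft_force: [-0.7, -0.4, -0.7]
opening: 0.143
grip_force: 30.0
```

Emit:
{"api": "drive_tool", "payload": {"deltas": "0 0 -0.01 0;0 0 0 0;0 0 0 0"}}

```text
t: 12.38
eef_pos: [501.3, 34.9, 89.6]
tcp_rot: [3.142, -0.0, 2.224]
ft_force: [0.1, 0.4, -0.7]
opening: 0.146
grip_force: 30.0
```

Emit:
{"api": "drive_tool", "payload": {"deltas": "0 0 -0.01 0;0 0 0 0;0 0 0 0"}}

```text
t: 12.63
eef_pos: [501.4, 34.9, 88.8]
tcp_rot: [3.141, 0.0, 2.224]
ft_force: [0.6, -0.9, 1.4]
opening: 0.147
grip_force: 30.0
```

Emit:
{"api": "drive_tool", "payload": {"deltas": "0 0 -0.0025 -0.03;0 0 -0.0025 -0.03;0 0 -0.0025 -0.03;0 0 -0.0025 -0.03;0 0 0 0"}}

```text
t: 13.05
eef_pos: [501.3, 34.9, 87.7]
tcp_rot: [3.141, 0.0, 1.843]
ft_force: [-0.3, -0.8, 1.0]
opening: 0.149
grip_force: 30.0
```

Emit:
{"api": "drive_tool", "payload": {"deltas": "0 0 -0.0025 -0.03;0 0 -0.0025 -0.03;0 0 -0.0025 -0.03;0 0 -0.0025 -0.03;0 0 0 0"}}

```text
t: 13.47
eef_pos: [501.6, 34.8, 86.9]
tcp_rot: [3.141, 0.0, 1.469]
ft_force: [0.4, 1.0, 4.0]
opening: 0.148
grip_force: 30.0
```

```bash
python3 -c "
from h import *
s=env.state();print(s['moment'],s['ft_force'],s['joints'])"
```

```text
[-0.12309864  0.07062473  0.04119756] [0.38245725 0.98334088 3.98079357] [-6.20789365e-02  5.30860265e-01  1.99778972e+00 -1.33175067e-04
  6.12078940e-01  3.97618961e-02]
```

Emit:
{"api": "drive_tool", "payload": {"deltas": "0 0 -0.0024 -0.03;0 0 -0.0024 -0.03;0 0 -0.0024 -0.03;0 0 -0.0024 -0.03;0 0 -0.0024 -0.03;0 0 -0.0024 -0.03;0 0 0 0"}}

```text
t: 14.05
eef_pos: [501.4, 34.9, 85.4]
tcp_rot: [3.141, -0.0, 0.906]
ft_force: [-1.3, 0.7, 3.9]
opening: 0.144
grip_force: 30.0
```

Emit:
{"api": "drive_tool", "payload": {"deltas": "0 0 -0.0024 -0.03;0 0 -0.0024 -0.03;0 0 -0.0024 -0.03;0 0 -0.0024 -0.03;0 0 -0.0024 -0.03;0 0 -0.0024 -0.03;0 0 0 0"}}

```text
t: 14.63
eef_pos: [501.2, 34.9, 83.8]
tcp_rot: [-3.142, 0.0, 0.342]
ft_force: [0.0, 0.1, 2.2]
opening: 0.145
grip_force: 30.0
```

Emit:
{"api": "drive_tool", "payload": {"deltas": "0 0 -0.0024 -0.03;0 0 -0.0024 -0.03;0 0 -0.0024 -0.03;0 0 -0.0024 -0.03;0 0 -0.0024 -0.03;0 0 -0.0024 -0.03;0 0 0 0"}}

```text
t: 15.22
eef_pos: [501.2, 35.0, 82.4]
tcp_rot: [3.142, 0.0, -0.223]
ft_force: [-0.4, -0.7, 3.9]
opening: 0.149
grip_force: 30.0
```

Emit:
{"api": "drive_tool", "payload": {"deltas": "0 0 -0.0024 -0.03;0 0 -0.0024 -0.03;0 0 -0.0024 -0.03;0 0 -0.0024 -0.03;0 0 -0.0024 -0.03;0 0 -0.0024 -0.03;0 0 0 0"}}

```text
t: 15.8
eef_pos: [501.4, 35.0, 81.2]
tcp_rot: [-3.141, -0.0, -0.788]
ft_force: [-0.1, 0.5, 5.6]
opening: 0.15
grip_force: 30.0
```

```bash
python3 -c "
from h import *
s=env.state();print(s['moment'],s['ft_force'],s['joints'])"
```

```text
[ 0.23772184  0.19178422 -0.04820173] [-0.05755416  0.4590864   5.57320786] [-6.18931906e-02  5.40705766e-01  2.00180125e+00  7.97315440e-05
  5.98682757e-01  2.29700478e+00]
```

Emit:
{"api": "drive_tool", "payload": {"deltas": "0 0 0 0;0 0 0 0;0 0 0 0;0 0 0 0;0 0 0 0;0 0 0 0", "gripper": 0.4}}

```text
t: 16.3
eef_pos: [501.3, 34.9, 80.8]
tcp_rot: [3.141, 0.0, -0.791]
ft_force: [-0.5, -0.1, -0.8]
opening: 0.513
grip_force: 0.0
```

Emit:
{"api": "drive_tool", "payload": {"deltas": "0 0 0.3 0;0 0 0.3 0.039;0 0 0 0.039;0 0 0 0.039;0 0 0 0.039;0 0 0 0.039;0 0 0 0.039;0 0 0 0.039;0 0 0 0.039;0 0 0 0.039"}}

```text
t: 17.13
eef_pos: [501.2, 34.9, 140.9]
tcp_rot: [3.142, 0.0, 0.318]
ft_force: [0.2, -0.5, -0.0]
opening: 0.601
grip_force: 0.0
```

Emit:
{"api": "drive_tool", "payload": {"deltas": "0 0 0 0.039;0 0 0 0.039;0 0 0 0.039;0 0 0 0.039;0 0 0 0.039;0 0 0 0.039;0 0 0 0.039;0 0 0 0.039;0 0 0 0.039;0 0 0 0.039"}}

```text
t: 17.97
eef_pos: [501.3, 34.9, 140.9]
tcp_rot: [3.142, 0.0, 1.543]
ft_force: [-0.1, 0.8, 0.5]
opening: 0.598
grip_force: 0.0
```

Emit:
{"api": "drive_tool", "payload": {"deltas": "0 0 0 0.039;0 0 0 0.039;0 0 0 0.039;0 0 0 0.039;0 0 0 0.039;0 0 0 0.039;0 0 0 0.015;0 0 0 0;0 0 0 0"}}

```text
t: 18.72
eef_pos: [501.3, 34.9, 140.9]
tcp_rot: [3.142, -0.0, 2.317]
ft_force: [0.4, -0.8, -0.2]
opening: 0.604
grip_force: 0.0
```

Emit:
{"api": "drive_tool", "payload": {"deltas": "0 0 -0.3 0.011;0 0 -0.2 0;0 0 -0.09 0;0 0 0 0;0 0 0 0"}}

```text
t: 19.13
eef_pos: [501.4, 34.9, 82.1]
tcp_rot: [-3.141, -0.0, 2.352]
ft_force: [-1.2, 0.4, -0.4]
opening: 0.605
grip_force: 0.0
```

Emit:
{"api": "drive_tool", "payload": {"deltas": "0 0 0 0;0 0 0 0;0 0 0 0;0 0 0 0;0 0 0 0;0 0 0 0;0 0 0 0;0 0 0 0;0 0 0 0;0 0 0 0", "gripper": 1}}

```text
t: 19.97
eef_pos: [501.3, 34.9, 81.9]
tcp_rot: [3.141, 0.0, 2.353]
ft_force: [-0.0, 0.2, 1.1]
opening: 0.149
grip_force: 30.0
```

Emit:
{"api": "drive_tool", "payload": {"deltas": "0 0 -0.002 -0.02;0 0 -0.002 -0.02;0 0 0 0"}}

```text
t: 20.22
eef_pos: [501.3, 34.9, 81.5]
tcp_rot: [3.142, -0.0, 2.225]
ft_force: [-0.6, 0.9, 1.7]
opening: 0.148
grip_force: 30.0
```

```bash
python3 -c "
from h import *
s=env.state();print(s['moment'],s['ft_force'],s['tcp_rot'])"
```

```text
[ 0.0646354   0.01671152 -0.05539127] [-0.6149943   0.8606758   1.70374988] [ 3.14155654e+00 -4.79010109e-06  2.22450953e+00]
```

Emit:
{"api": "drive_tool", "payload": {"deltas": "0 0 -0.002 -0.02;0 0 -0.002 -0.02;0 0 0 0"}}

```text
t: 20.47
eef_pos: [501.3, 34.9, 81.1]
tcp_rot: [3.142, 0.0, 2.101]
ft_force: [-0.5, -0.2, 2.7]
opening: 0.144
grip_force: 30.0
```

```bash
python3 -c "
from h import *
s=env.state();print(s['moment'],s['ft_force'],s['tcp_rot'])"
```

```text
[ 0.01516236  0.03938502 -0.0350117 ] [-0.50862476 -0.22262494  2.68389916] [3.14150945e+00 1.35593272e-05 2.10089495e+00]
```

Emit:
{"api": "drive_tool", "payload": {"deltas": "0 0 -0.002 -0.02;0 0 0 0"}}

```text
t: 20.63
eef_pos: [501.3, 34.9, 81.0]
tcp_rot: [3.141, 0.0, 2.039]
ft_force: [-0.1, 0.5, 2.2]
opening: 0.15
grip_force: 30.0
```

```bash
python3 -c "
from h import *
s=env.state();print(s['moment'],s['ft_force'],s['tcp_rot'])"
```

```text
[ 0.00740122  0.02350623 -0.08668615] [-0.11742526  0.50911364  2.22101129] [3.14140598e+00 6.15531967e-05 2.03948026e+00]
```

Emit:
{"api": "drive_tool", "payload": {"deltas": "0 0 0 -0.01;0 0 0 -0.01;0 0 0 0"}}

```text
t: 20.88
eef_pos: [501.3, 34.9, 80.9]
tcp_rot: [-3.142, 0.0, 1.979]
ft_force: [0.5, -1.2, 3.1]
opening: 0.144
grip_force: 30.0
```

```bash
python3 -c "
from h import *
s=env.state();print(s['moment'],s['ft_force'],s['tcp_rot'])"
```

```text
[-0.05917854  0.10502043 -0.04773057] [ 0.45077754 -1.15017732  3.11448121] [-3.14157256e+00  6.66216913e-06  1.97853284e+00]
```

Emit:
{"api": "drive_tool", "payload": {"deltas": "0 0 0.01 -0.01;0 0 0 0"}}

```text
t: 21.05
eef_pos: [500.9, 34.8, 81.4]
tcp_rot: [-3.141, -0.0, 1.947]
ft_force: [0.0, -1.2, -6.6]
opening: 0.146
grip_force: 30.0
```

```bash
python3 -c "
from h import *
s=env.state();print(s['moment'],s['ft_force'],s['tcp_rot'],s['eef_pos'])"
```

```text
[-0.31689718 -0.08351148 -0.05069579] [ 2.60977222e-03 -1.16635632e+00 -6.55070428e+00] [-3.14063548e+00 -3.19217839e-04  1.94706669e+00] [500.94537615  34.84491612  81.42581837]
```

Emit:
{"api": "drive_tool", "payload": {"deltas": "0 0 -0.006 0;0 0 0 0;0 0 0 0"}}

```text
t: 21.3
eef_pos: [501.0, 34.9, 81.2]
tcp_rot: [-3.141, -0.0, 1.946]
ft_force: [-2.1, -1.7, -2.2]
opening: 0.145
grip_force: 30.0
```

Emit:
{"api": "drive_tool", "payload": {"deltas": "0 0 0 0;0 0 0 0;0 0 0 0;0 0 0 0;0 0 0 0;0 0 0 0;0 0 0 0", "gripper": 0.4}}

```text
t: 21.88
eef_pos: [501.3, 34.9, 81.3]
tcp_rot: [3.141, 0.0, 1.945]
ft_force: [-0.8, 0.4, -0.8]
opening: 0.566
grip_force: 0.0
```

Emit:
{"api": "drive_tool", "payload": {"deltas": "0 0 0.3 0;0 0 0.4 0;0.08 -0.2 0.4 0;0.1 -0.2 0 0;0 -0.2 0 0;0 0 0 0;0 0 0 0;0 0 0 0"}}

```text
t: 22.55
eef_pos: [518.3, -23.1, 187.7]
tcp_rot: [-3.141, -0.001, 1.944]
ft_force: [0.1, -0.5, 0.7]
opening: 0.601
grip_force: 0.0
```

```bash
python3 - <<'E'
from h import *
s=env.state();print(s['eef_pos'],s['tcp_rot'])
im,P,K,W=cam('wrist'); save(im,'w4.png'); 
r=np.hypot(P[...,0]-501.5,P[...,1]-35)
hsv=cv2.cvtColor(im,cv2.COLOR_RGB2HSV)
red=(im[...,0]>80)&(im[...,1]<60)&(im[...,2]<70)&(r<40)
print('red',red.sum(),P[red].min(0),P[red].max(0),np.median(P[red],0),np.percentile(P[red][:,2],90))
g=(hsv[...,1]<40)&(r>28)&(r<110)&(P[...,2]>10)&(P[...,2]<45)
print('bar',g.sum(),np.percentile(P[g][:,2],[10,50,90]))
w=(hsv[...,1]>80)&(r>35)&(r<130)&(P[...,2]>8)&(P[...,2]<25)
print('board',w.sum(),np.percentile(P[w][:,2],[10,50,90]))
z=np.load('w3.npz');P=z['P'];im=z['im'];hsv=cv2.cvtColor(im,cv2.COLOR_RGB2HSV);r=np.hypot(P[...,0]-501.5,P[...,1]-35)
g=(hsv[...,1]<40)&(r>28)&(r<110)&(P[...,2]>10)&(P[...,2]<45)
print('bar before',g.sum(),np.percentile(P[g][:,2],[10,50,90]))
w=(hsv[...,1]>80)&(r>35)&(r<130)&(P[...,2]>8)&(P[...,2]<25)
print('board before',w.sum(),np.percentile(P[w][:,2],[10,50,90]))
E
```

```text
[518.33054567 -23.07832299 187.72558763] [-3.14109821e+00 -5.16351443e-04  1.94426444e+00]
red 706 [465.13794419  -1.16722777  17.69946914] [519.97815758  60.95424341  96.60521251] [504.81833192  28.57256144  93.6275745 ] 95.32549948636557
bar 12146 [25.99910412 27.04383406 28.83181483]
board 24273 [15.84965168 16.86104348 17.8316607 ]
bar before 12262 [30.93321591 31.93971615 33.31018906]
board before 21532 [15.8288968 16.8375448 17.8184155]
```

View pics/w4.png

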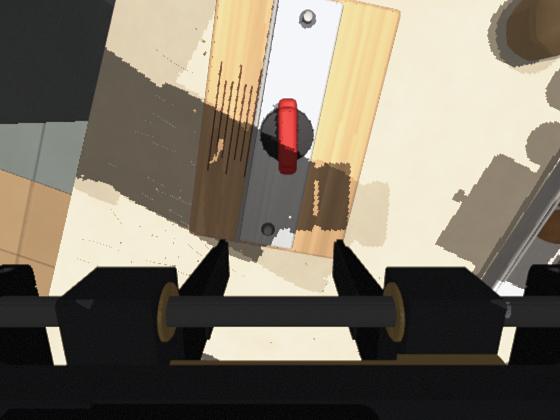

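The nut sits upright on the stud (wing at (288,135)). The bar is 10.2 mm above the board, against 9 when flat, so the fence reads about 4.9 mm. I'll add about 9° for margin.

Emit:
{"api": "drive_tool", "payload": {"deltas": "-0.1 0.2 0 0;-0.08 0.2 0 0;0 0.2 0 0;0 -0.02 -0.4 0;0 0 -0.4 0;0 0 -0.25 0;0 0 -0.005 0;0 0 0 0;0 0 0 0"}}

```text
t: 23.35
eef_pos: [501.2, 34.9, 83.6]
tcp_rot: [3.141, 0.0, 1.945]
ft_force: [0.1, -0.3, 0.4]
opening: 0.601
grip_force: 0.0
```

Emit:
{"api": "drive_tool", "payload": {"deltas": "0 0 -0.016 0;0 0 0 0;0 0 0 0;0 0 0 0;0 0 0 0;0 0 0 0;0 0 0 0;0 0 0 0;0 0 0 0;0 0 0 0", "gripper": 1}}

```text
t: 24.18
eef_pos: [500.7, 34.6, 80.9]
tcp_rot: [3.141, 0.0, 1.945]
ft_force: [0.4, -0.3, 1.0]
opening: 0.147
grip_force: 30.0
```

Emit:
{"api": "drive_tool", "payload": {"deltas": "0 0 -0.002 -0.01;0 0 -0.002 -0.01;0 0 0 0"}}

```text
t: 24.43
eef_pos: [500.7, 34.5, 80.6]
tcp_rot: [3.141, 0.0, 1.88]
ft_force: [-0.4, 0.5, 2.5]
opening: 0.146
grip_force: 30.0
```

```bash
python3 -c "
from h import *
s=env.state();print(s['moment'],s['ft_force'],s['tcp_rot'])"
```

```text
[-0.00801523  0.08362924 -0.05265291] [-0.3516844   0.46782061  2.52905967] [3.14144383e+00 8.17611166e-05 1.88043567e+00]
```

Emit:
{"api": "drive_tool", "payload": {"deltas": "0 0 -0.002 -0.01;0 0 -0.002 -0.01;0 0 -0.001 -0.01;0 0 0 0"}}

```text
t: 24.77
eef_pos: [500.8, 34.6, 80.2]
tcp_rot: [3.141, 0.0, 1.787]
ft_force: [0.6, -0.0, 2.9]
opening: 0.149
grip_force: 30.0
```

```bash
python3 -c "
from h import *
s=env.state();print(s['moment'],s['ft_force'],s['tcp_rot'])"
```

```text
[-0.04961861  0.0210705  -0.05073314] [ 0.62696134 -0.024578    2.92391154] [3.14116195e+00 1.21237556e-04 1.78713168e+00]
```

No torque rise. I'll release, back off and check.

Emit:
{"api": "drive_tool", "payload": {"deltas": "0 0 0 0;0 0 0 0;0 0 0 0;0 0 0 0;0 0 0 0;0 0 0 0;0 0 0 0", "gripper": 0.4}}

```text
t: 25.35
eef_pos: [500.6, 34.6, 80.0]
tcp_rot: [3.142, -0.0, 1.788]
ft_force: [-0.5, -0.9, 0.2]
opening: 0.568
grip_force: 0.0
```

Emit:
{"api": "drive_tool", "payload": {"deltas": "0 0 0.3 0;0 0 0.4 0;0.08 -0.2 0.4 0;0.1 -0.2 0 0;0 -0.2 0 0;0 0 0 0;0 0 0 0;0 0 0 0"}}

```text
t: 26.02
eef_pos: [517.6, -23.4, 186.4]
tcp_rot: [-3.141, -0.0, 1.787]
ft_force: [-0.3, 0.1, 0.2]
opening: 0.604
grip_force: 0.0
```

```bash
python3 - <<'E'
from h import *
im,P,K,W=cam('wrist')
r=np.hypot(P[...,0]-501.5,P[...,1]-35)
hsv=cv2.cvtColor(im,cv2.COLOR_RGB2HSV)
red=(im[...,0]>80)&(im[...,1]<60)&(im[...,2]<70)&(r<30)&(P[...,2]>80)
print('red',red.sum(),np.median(P[red],0),cv2.minAreaRect(P[red][:,:2].astype(np.float32)))
g=(hsv[...,1]<40)&(r>28)&(r<110)&(P[...,2]>10)&(P[...,2]<45)
print('bar',g.sum(),np.percentile(P[g][:,2],[10,50,90]))
w=(hsv[...,1]>80)&(r>35)&(r<130)&(P[...,2]>8)&(P[...,2]<25)
print('board',w.sum(),np.percentile(P[w][:,2],[10,50,90]))
E
```

```text
red 683 [503.84898275  27.88894742  93.5026092 ] ((502.0569763183594, 34.66608810424805), (13.258241653442383, 53.82766342163086), 12.086377143859863)
bar 12248 [25.57538956 26.6168637  29.84659587]
board 24366 [15.84583601 16.8568114  17.82578365]
```

```bash
python3 -c "
from cell import env
print(env.job_done())"
```

```text
the job is handed in; nothing more can be done
None
```

The wing nut is threaded onto the stud and released. It holds the fence bar about 0.8 mm above flat by camera (limit 1.5 mm). Contact stayed light throughout, and I handed the job in at about 26 s; no verdict came back.

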